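# Line up the spacer bushes by height on the setting board

### The job

Line up the four spacer bushes on the setting board in order of height for the next assembly: the shortest on the nest next to the red block, then each taller one on the next nest, ending with the tallest farthest from the red block, whatever the colours of the nests. Stand each bush upright and centred on its own nest, let go of it, and never knock one over.

Things in the scene. Friction and masses are not known exactly. Their poses are not given: they have to be found in the camera images.
- bush_black: black steel spacer bush, a loose plain upright cylinder, 34 mm across and 30 mm tall, with a small dark bore mark on top; it starts standing on the bench. Origin: centre of its underside, z along its axis, upwards. About 0.1 to 0.25 kg.
- bush_brass: yellow brass spacer bush, a loose plain upright cylinder, 34 mm across and 45 mm tall, with a small dark bore mark on top; it starts standing on the bench. Origin: centre of its underside, z along its axis, upwards. About 0.1 to 0.25 kg.
- bush_silver: bright silver aluminium spacer bush, a loose plain upright cylinder, 34 mm across and 60 mm tall, with a small dark bore mark on top; it starts standing on the bench. Origin: centre of its underside, z along its axis, upwards. About 0.1 to 0.25 kg.
- bush_blue: blue anodised spacer bush, a loose plain upright cylinder, 34 mm across and 75 mm tall, with a small dark bore mark on top; it starts standing on the bench. Origin: centre of its underside, z along its axis, upwards. About 0.1 to 0.25 kg.
- nest_white: white round nest, a flat disc 48 mm across and 6 mm thick fixed on the dark wooden board; a bush stands on top of it. Origin: centre of its underside, 12 mm above the bench, so its top face is 18 mm above the bench. The four nests form one straight row, 70 mm apart centre to centre, in any colour order; the colour only tells the nests apart and does not say which bush belongs there.
- nest_green: green round nest, a flat disc 48 mm across and 6 mm thick fixed on the dark wooden board; a bush stands on top of it. Origin: centre of its underside, 12 mm above the bench, so its top face is 18 mm above the bench. The four nests form one straight row, 70 mm apart centre to centre, in any colour order; the colour only tells the nests apart and does not say which bush belongs there.
- nest_yellow: yellow round nest, a flat disc 48 mm across and 6 mm thick fixed on the dark wooden board; a bush stands on top of it. Origin: centre of its underside, 12 mm above the bench, so its top face is 18 mm above the bench. The four nests form one straight row, 70 mm apart centre to centre, in any colour order; the colour only tells the nests apart and does not say which bush belongs there.
- nest_violet: violet round nest, a flat disc 48 mm across and 6 mm thick fixed on the dark wooden board; a bush stands on top of it. Origin: centre of its underside, 12 mm above the bench, so its top face is 18 mm above the bench. The four nests form one straight row, 70 mm apart centre to centre, in any colour order; the colour only tells the nests apart and does not say which bush belongs there.
- red_block: red end block, 50 x 30 mm and 28 mm high, fixed on the board in line with the nests, at one end of the row or the other (a grey block of the same size is at the opposite end). Origin: centre of its underside, 12 mm above the bench; its y axis lies along the row (either way), x across it. The nest centres are 65, 135, 205 and 275 mm from its centre. The dark wooden board under the row is 80 mm wide, 390 mm long and 12 mm thick.

How it is judged:
By the outcome, as a careful person would: the job done as asked, in the order asked, and still so for the second after the job is handed in, with the robot touching nothing.
It also fails if it takes over 96 s, if anything falls off the work surface, if the arm or the gripper's body presses on something with over 40 N, if the wrist force passes 120 N, or if a joint passes its speed limit or range.

### The arm

A 6-joint arm with a two-finger parallel gripper is mounted at the origin on the work surface. World frame = base frame: x ahead of the robot, y to its left, z up, the work surface at z = 0. Lengths are in m, angles in degrees, forces in N, time in s.
With the tool pointing down it reaches from about 0.35 to 0.975 m from the base axis. Payload 4.9 kg.
Tool frame: the origin (TCP) lies midway between the tips of the shut fingers; the grasp point (between the pads) lies behind it (ctrl.hold_point_z is the z of the grasp point in the tool frame, in m); z points along the fingers, y is the direction in which the jaws open and shut (so a half turn about z gives the same grasp; the last joint's range is limited). The gripper opens to 85 mm and grips with 20 to 120 N. Pads are 22 mm wide; open, the fingers measure 114 mm over their backs; the gripper's body (76 mm by 85 mm) begins 54 mm behind the grasp point. The pads swing forward as they close: fully open they stand 13 mm farther back than shut.
Start: joints at [66.234, 3.019, 92.412, -0, 84.569, -6.818], TCP at [0.182, 0.598, 0.231] pointing down, gripper open.
Joint ranges: [-172.51, 172.51], [-57.92, 126.97], [3.15, 148.05], [-58.71, 238.71], [5.1, 150.11], [-179.66, 179.66]. Speed limits (degrees/s): [147.25, 147.25, 180, 180, 180, 180].

### API

Orientations are given as a 3x3 rotation matrix whose columns are the frame's x, y, z axes.
In Python, from station import ctrl, optics, nets gives the robot as it stands. The module is installed in compiled form; this text tells all that it offers.
- The arm moves only by the tool servo_tool, never from a script. Its argument "motion" is a list of rows, each an object with "xyz": the shift along the tool's x, y, z in m, a list of three; "rot": the turn, a rotation vector about the tool's x, y, z in rad, a list of three; "jaw": the opening, from 0 (shut) to 1 (fully open). A call has 1 to 20 rows; each row shifts and turns the pose as measured when the row begins, along the tool's axes as they then stand; what a row does not reach is not made up. A row lasts 1/10 s, in which the tool goes at most 50 mm and 8.59 degrees, less where a joint would pass 70% of its speed; a pose out of reach is approached as far as the arm can. A call is refused whole if a number of a shift passes 0.05 or a number of a turn 0.15, either way. A call with a gripper value outside its range is refused whole. The fingers move at their own pace and stop on an object; "newtons" is the grip in N (left out, the last holds). Time passes only in rows, so rows that do not move let the fingers close. It gives the time, the measured TCP pose, the force and the opening at its end, in the units of the state.
- ctrl.sense(): the state, without advancing time (a new reading comes with each control period).
- optics.snapshot(name): name is "scene" or "top" or "wrist"; returns a dict with "color" (420x560x3 uint8, blue, green, red), "camera_matrix" (3x3 intrinsics, pixels), "world_from_camera" (4x4, takes a point from camera to world coordinates). Camera axes: x right, y down, z forward; pixel columns grow to the right and rows downward; lengths in m; the calibration is good to about 2 mm. A picture is of the moment at which its call begins. There is no depth.
- ctrl.close_job(): hands the job in, once; it reports no verdict.
Trained networks look in the newest picture that a camera, given by its name, has taken for a name from the list of things; names that differ only in an ending like _2 or _b are one class to them, and where a whole thing is asked for, a point or a joint stands for the part that bears it (a point fixed in the world has none). Each returns a list of dicts, best first, with "score" (0 to 1); they miss things now and then, are a little off and sometimes report something else, mostly with a low value. They report only what shows in the picture. A call takes as long as a camera call.
- nets.boxes_of(thing, camera): "at" ([x, y, z] in m, in world coordinates, good to about 4 mm: the middle of the surface that is visible of it).
The state is a dict: "clock": time; "joints": joint angles; "joint_velocities": joint speeds; "joint_torque": joint torques, N m; "tool_pos": TCP position; "eef_rot": TCP orientation; "wrist_force": force on the tool from outside, world axes, zero at the start; "wrist_torque": the same for the moment, N m; "width": finger opening in m.
Only numpy, scipy, OpenCV 4.12 (cv2) and the standard library are available. Lean on these libraries where they do the work, as an engineer would, in place of code of your own. Each camera call takes 0.05 s, during which the arm holds its last target. There are 200 camera calls.

## Working session

There is one attempt and no reset: what is moved stays moved. The work goes in short steps, Python scripts to look and compute and a tool call to move; the robot and the scene stay as the last step left them, time stands still between calls to the robot, and variables do not carry over. Pictures are saved under pics/ and viewed, about 12 in all and at most 16, crops included, and the job is handed in when it is done.

Besides the shell and the picture viewer there is one more tool, called as name([rows], argument=value, ...), one row to a line, values as JSON. servo_tool: Moves the arm, as the interface text tells. Its arguments: {"type":"object","properties":{"motion":{"type":"array"},"newtons":{"type":"number"}},"required":["motion"]}

```bash
mkdir -p pics; python3 - <<'E'
from station import ctrl, optics, nets
import cv2,numpy as np
s=ctrl.sense(); print({k:np.round(v,3).tolist() for k,v in s.items()}, ctrl.hold_point_z)
for c in ("scene","top"):
    d=optics.snapshot(c); cv2.imwrite(f"pics/{c}1.png",d["color"])
    print(c,np.round(d["camera_matrix"],1).tolist(),np.round(d["world_from_camera"],3).tolist())
    for t in "bush_black bush_brass bush_silver bush_blue nest_white nest_green nest_yellow nest_violet red_block".split():
        print(t,[(np.round(r["at"],3).tolist(),round(r["score"],2)) for r in nets.boxes_of(t,c)[:2]])
print(ctrl.sense()["clock"])
E
```

```text
{'clock': 0.0, 'joints': [66.233, 3.056, 92.492, -0.003, 84.566, -6.821], 'joint_velocities': [-0.052, -0.003, -0.016, 0.026, -0.022, 0.026], 'joint_torque': [0.0, -39.367, -37.018, -0.0, 0.007, 0.0], 'tool_pos': [0.182, 0.597, 0.23], 'eef_rot': [[-0.957, 0.291, -0.001], [0.291, 0.957, -0.002], [0.0, -0.002, -1.0]], 'wrist_force': [-0.326, 0.053, 0.525], 'wrist_torque': [0.007, -0.021, 0.004], 'width': 0.085} -0.0187
scene [[518.1, 0.0, 273.7], [0.0, 518.1, 209.6], [0.0, 0.0, 1.0]] [[-0.737, 0.5, -0.455, 1.012], [0.676, 0.537, -0.504, 0.491], [-0.008, -0.679, -0.734, 0.794], [0.0, 0.0, 0.0, 1.0]]
bush_black [([0.447, -0.085, 0.024], 0.82)]
bush_brass [([0.46, -0.259, 0.033], 0.81)]
bush_silver [([0.48, 0.267, 0.05], 0.72)]
bush_blue [([0.455, 0.114, 0.051], 0.87)]
nest_white [([0.638, -0.102, 0.018], 0.85), ([0.455, 0.11, 0.051], 0.5)]
nest_green [([0.458, 0.11, 0.05], 0.64), ([0.637, -0.035, 0.017], 0.55)]
nest_yellow [([0.648, 0.112, 0.015], 0.82)]
nest_violet [([0.641, 0.041, 0.022], 0.79)]
red_block [([0.629, -0.159, 0.039], 0.65)]
top [[504.0, 0.0, 277.0], [0.0, 504.0, 210.6], [0.0, 0.0, 1.0]] [[0.012, -0.987, 0.16, 0.413], [-1.0, -0.012, -0.001, -0.007], [0.002, -0.16, -0.987, 0.926], [0.0, 0.0, 0.0, 1.0]]
bush_black [([0.433, -0.089, 0.03], 0.59)]
bush_brass [([0.455, -0.261, 0.047], 0.57)]
bush_silver [([0.465, 0.252, 0.062], 0.85), ([0.645, 0.106, 0.016], 0.62)]
bush_blue [([0.443, 0.101, 0.072], 0.8)]
nest_white [([0.629, -0.1, 0.023], 0.83), ([0.65, 0.107, 0.017], 0.26)]
nest_green [([0.635, -0.03, 0.019], 0.95)]
nest_yellow [([0.649, 0.11, 0.017], 0.94)]
nest_violet [([0.639, 0.036, 0.014], 0.92)]
red_block [([0.622, -0.169, 0.042], 0.82)]
1.0
```

View pics/top1.png

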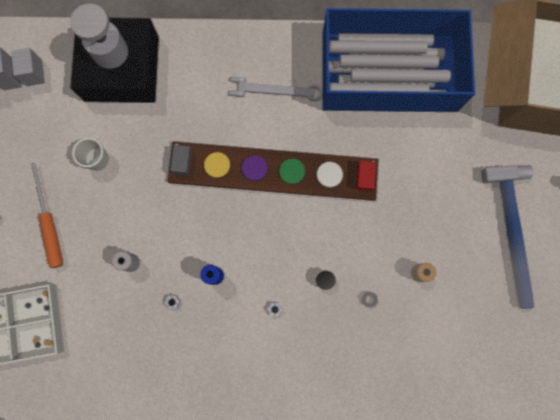

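View pics/scene1.png

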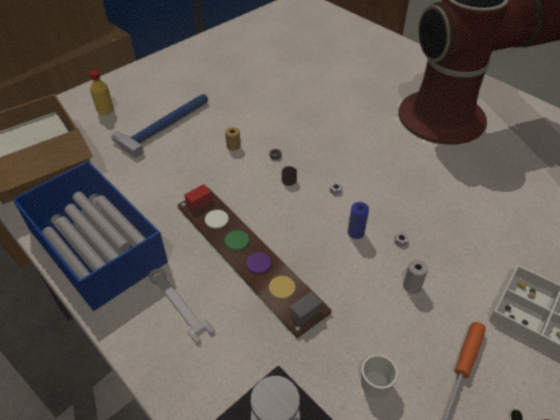

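The row, from the red end, is white, green, violet, yellow (top-image columns 330, 292, 255, 217, with red at 367). The bushes are at silver (122,260), blue (211,274), black (325,280) and brass (425,272). Next I'll refine these positions by pixel measurement.

```bash
cat > h.py <<'E'
from station import ctrl, optics, nets
import cv2,numpy as np
H=dict(black=.03,brass=.045,silver=.06,blue=.075)
def proj(d,p):
    T=np.linalg.inv(d["world_from_camera"]); q=T[:3,:3]@np.asarray(p)+T[:3,3]; q=d["camera_matrix"]@q; return q[:2]/q[2]
def ray(d,uv,z):
    T=d["world_from_camera"]; r=T[:3,:3]@np.linalg.inv(d["camera_matrix"])@np.array([uv[0],uv[1],1.]); o=T[:3,3]
    return (o+r*(z-o[2])/r[2])[:2]
def crop(d,p,n=24,s=8):
    u,v=np.round(proj(d,p)).astype(int); c=d["color"][v-n:v+n,u-n:u+n]
    return cv2.resize(c,None,fx=s,fy=s,interpolation=cv2.INTER_NEAREST),(u-n,v-n)
E
python3 - <<'E'
from h import *
G=dict(black=(.435,-.088),brass=(.455,-.26),silver=(.466,.255),blue=(.443,.103))
N=dict(white=(.632,-.1),green=(.636,-.031),violet=(.64,.038),yellow=(.649,.11))
hue=dict(green=(45,85),violet=(120,160),yellow=(18,35))
rows=[]
for c in ("top","scene"):
    d=optics.snapshot(c); img=d["color"]; hsv=cv2.cvtColor(img,cv2.COLOR_BGR2HSV)
    P=[]
    for k,g in N.items():
        u,v=proj(d,(*g,.018)); m=np.zeros(img.shape[:2],np.uint8); cv2.circle(m,(int(u),int(v)),18,1,-1)
        if k=="white": mm=(hsv[...,2]>120)&(hsv[...,1]<60)
        else: mm=(hsv[...,0]>=hue[k][0])&(hsv[...,0]<=hue[k][1])&(hsv[...,1]>80)
        n,lab,st,ce=cv2.connectedComponentsWithStats((mm&(m>0)).astype(np.uint8)); i=1+np.argmax(st[1:,4])
        w=ray(d,ce[i],.018); P.append(w); print(c,k,ce[i].round(1),st[i,4],w.round(4))
    r=[]
    for k,g in G.items():
        cr,o=crop(d,(*g,H[k])); r.append(cr[:, :]); 
        print(c,k,"crop origin",o)
    rows.append(np.hstack([cv2.resize(x,(200,200),interpolation=cv2.INTER_NEAREST) for x in r]))
cv2.imwrite("pics/crops.png",np.vstack(rows))
E
```

```text
top white [329.5 174. ] 518 [ 0.6299 -0.1042]
top green [291.6 170.9] 525 [ 0.6348 -0.034 ]
top violet [254.  167.7] 541 [0.64   0.0355]
top yellow [216.5 164.4] 569 [0.6454 0.105 ]
top black crop origin (np.int64(298), np.int64(256))
top brass crop origin (np.int64(397), np.int64(246))
top silver crop origin (np.int64(99), np.int64(235))
top blue crop origin (np.int64(186), np.int64(249))
scene white [216.1 218.3] 326 [ 0.6316 -0.1037]
scene green [236.5 239.3] 354 [ 0.6366 -0.0335]
scene violet [258.3 262.2] 421 [0.6421 0.0368]
scene yellow [281.7 286.8] 508 [0.6477 0.1066]
scene black crop origin (np.int64(268), np.int64(148))
scene brass crop origin (np.int64(209), np.int64(110))
scene silver crop origin (np.int64(392), np.int64(242))
scene blue crop origin (np.int64(335), np.int64(183))
```

View pics/crops.png

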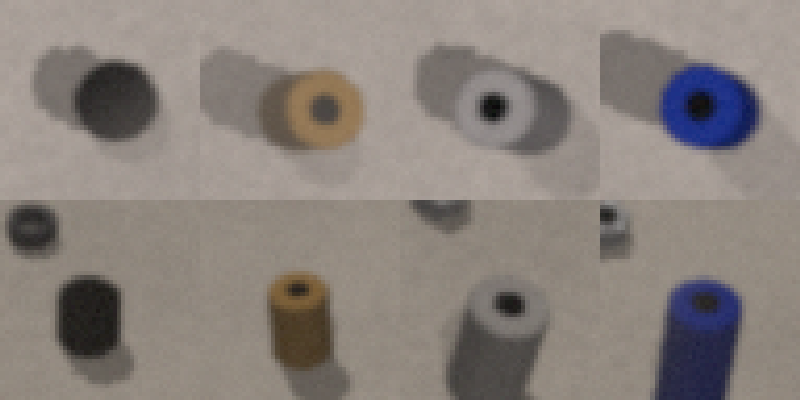

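The crops show the bore marks clearly. Working back to the full image, they sit at brass (426.3,271.7), silver (120.6,260.2) and blue (209.5,273.7) in top, and at (232,130.9), (417.7,266) and (359.9,206.7) in scene. For black I take the top-face centre instead.

```bash
python3 - <<'E'
from h import *
Q=dict(top=dict(brass=(426.3,271.7),silver=(120.6,260.2),blue=(209.5,273.7),black=(325.6,279.7)),
scene=dict(brass=(232,130.9),silver=(417.7,266),blue=(359.9,206.7),black=(289,169.8)))
for c in Q:
    d=optics.snapshot(c)
    for k,uv in Q[c].items(): print(c,k,ray(d,uv,H[k]).round(4))
s=ctrl.sense();print(s["tool_pos"],s["eef_rot"].round(4).tolist(),s["clock"])
d=optics.snapshot("wrist");cv2.imwrite("pics/w1.png",d["color"]);T=d["world_from_camera"]
print((s["eef_rot"].T@(T[:3,3]-s["tool_pos"])).round(4),(s["eef_rot"].T@T[:3,:3]).round(3).tolist())
E
```

```text
top brass [ 0.4513 -0.2688]
top silver [0.464  0.2588]
top blue [0.4423 0.1039]
top black [ 0.4358 -0.0951]
scene brass [ 0.451  -0.2703]
scene silver [0.4631 0.2574]
scene blue [0.4411 0.1029]
scene black [ 0.4345 -0.0979]
[0.18218871 0.59784478 0.23131686] [[-0.9566, 0.2915, 0.0], [0.2915, 0.9566, -0.0], [-0.0, 0.0, -1.0]] 1.2
[ 0.0817 -0.0009 -0.1419] [[-0.001, -0.947, -0.32], [1.0, -0.0, -0.001], [0.001, -0.32, 0.947]]
```

servo_tool([
  {"xyz": [0,0,0],"rot": [0,0,0.135],"jaw": 1},
  {"xyz": [0,0,0],"rot": [0,0,0.135],"jaw": 1},
  {"xyz": [0,0,0],"rot": [0,0,0.135],"jaw": 1},
  {"xyz": [0,0,0],"rot": [0,0,0.135],"jaw": 1},
  {"xyz": [0,0,0],"rot": [0,0,0.135],"jaw": 1},
  {"xyz": [0,0,0],"rot": [0,0,0.135],"jaw": 1},
  {"xyz": [0,0,0],"rot": [0,0,0.135],"jaw": 1},
  {"xyz": [0,0,0],"rot": [0,0,0.135],"jaw": 1},
  {"xyz": [0,0,0],"rot": [0,0,0.135],"jaw": 1},
  {"xyz": [0,0,0],"rot": [0,0,0.135],"jaw": 1},
  {"xyz": [-0.03,0.03,0],"rot": [0,0,0],"jaw": 1},
  {"xyz": [-0.03,0.03,0],"rot": [0,0,0],"jaw": 1},
  {"xyz": [-0.03,0.03,0],"rot": [0,0,0],"jaw": 1},
  {"xyz": [-0.03,0.03,0],"rot": [0,0,0],"jaw": 1},
  {"xyz": [-0.03,0.03,0],"rot": [0,0,0],"jaw": 1},
  {"xyz": [-0.03,0.03,0],"rot": [0,0,0],"jaw": 1},
  {"xyz": [-0.03,0.03,0],"rot": [0,0,0],"jaw": 1},
  {"xyz": [-0.03,0.03,0],"rot": [0,0,0],"jaw": 1},
  {"xyz": [-0.02,0.02,0],"rot": [0,0,0],"jaw": 1},
  {"xyz": [0,0,0],"rot": [0,0,0],"jaw": 1},
], newtons=40)

```text
clock: 3.25
tool_pos: [0.4133, 0.2963, 0.2321]
eef_rot: [[0.129, 0.992, 0.004], [0.992, -0.129, 0.002], [0.003, 0.004, -1.0]]
wrist_force: [-0.7, 0.0, -0.2]
width: 0.0854
```

```bash
cat > go.py <<'E'
import sys
from h import *
from scipy.spatial.transform import Rotation as R
B=dict(black=(.4352,-.0965),brass=(.4511,-.2695),silver=(.4635,.2581),blue=(.4417,.1034),
 n1=(.6308,-.1040),n2=(.6357,-.0338),n3=(.6411,.0362),n4=(.6466,.1058))
s=ctrl.sense(); a=np.radians(85.6); W=np.array([[np.cos(a),np.sin(a),0],[np.sin(a),-np.cos(a),0],[0,0,-1]]).T
E=s["eef_rot"]; p=np.array(s["tool_pos"])
for k,z in zip(sys.argv[1::2],sys.argv[2::2]):
    t=np.array([*B[k],float(z)]); print(k,"shift",(E.T@(t-p)).round(4))
print("rot",R.from_matrix(E.T@W).as_rotvec().round(4),"pos",p.round(4),"t",s["clock"],"w",round(s["width"],4),"F",np.round(s["wrist_force"],1),"j",np.round(s["joints"],0))
E
python3 go.py silver 0.015
```

```text
silver shift [-0.0321  0.0539  0.2172]
rot [ 0.0037 -0.0027 -0.0522] pos [0.4133 0.2963 0.2321] t 3.25 w 0.0854 F [-0.7  0.  -0.2] j [ 27. -13. 108.   0.  85.  35.]
```

servo_tool([
  {"xyz": [-0.011,0.018,0.02],"rot": [0.001,-0.001,-0.017],"jaw": 1},
  {"xyz": [-0.011,0.018,0.03],"rot": [0.001,-0.001,-0.017],"jaw": 1},
  {"xyz": [-0.011,0.018,0.03],"rot": [0.001,-0.001,-0.017],"jaw": 1},
  {"xyz": [0,0,0.02],"rot": [0,0,0],"jaw": 1},
  {"xyz": [0,0,0],"rot": [0,0,0],"jaw": 1},
])

```text
clock: 3.75
tool_pos: [0.4658, 0.2595, 0.1321]
eef_rot: [[0.075, 0.997, 0.005], [0.997, -0.075, 0.005], [0.005, 0.005, -1.0]]
wrist_force: [-1.0, -0.1, -0.8]
width: 0.0853
```

```bash
python3 go.py silver 0.015; python3 - <<'E'
from h import *
d=optics.snapshot("wrist");cv2.imwrite("pics/w2.png",d["color"]);np.savez("w2",**d)
for z in (.06,): print(proj(d,(.4635,.2581,z)), nets.boxes_of("bush_silver","wrist")[:2])
E
```

```text
silver shift [-0.0021 -0.0027  0.1171]
rot [ 0.0049 -0.0052  0.0015] pos [0.4658 0.2595 0.1321] t 3.75 w 0.0853 F [-1.  -0.1 -0.8] j [ 21.  -5. 110.   0.  75.  25.]
[275.17452425 224.3899687 ] [{'at': [0.4641, 0.2709, 0.0603], 'score': 0.65}]
```

View pics/w2.png

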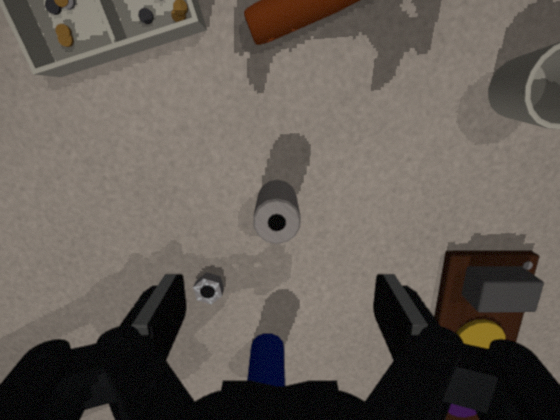

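In the wrist view the silver bore is at (277,222). My estimate projects to (275,224), so they agree to about 1 mm. Descending.

servo_tool([
  {"xyz": [-0.002,-0.003,0.02],"rot": [0.005,-0.005,0.0015],"jaw": 1},
  {"xyz": [0,0,0.03],"rot": [0,0,0],"jaw": 1},
  {"xyz": [0,0,0.03],"rot": [0,0,0],"jaw": 1},
  {"xyz": [0,0,0.015],"rot": [0,0,0],"jaw": 1},
  {"xyz": [0,0,0],"rot": [0,0,0],"jaw": 1},
])

```text
clock: 4.35
tool_pos: [0.4675, 0.2633, 0.0425]
eef_rot: [[0.072, 0.997, 0.017], [0.997, -0.072, 0.007], [0.008, 0.016, -1.0]]
wrist_force: [-0.3, -0.3, -0.2]
width: 0.0856
```

```bash
python3 go.py silver 0.015
```

```text
silver shift [-0.0056 -0.0041  0.0274]
rot [ 0.0164 -0.008   0.0048] pos [0.4675 0.2633 0.0425] t 4.35 w 0.0856 F [-0.3 -0.3 -0.2] j [ 21.   2. 113.   0.  64.  26.]
```

servo_tool([
  {"xyz": [-0.005,-0.004,0.01],"rot": [0.016,-0.008,0.005],"jaw": 1},
  {"xyz": [0,0,0.01],"rot": [0,0,0],"jaw": 1},
  {"xyz": [0,0,0.006],"rot": [0,0,0],"jaw": 1},
  {"xyz": [0,0,0],"rot": [0,0,0],"jaw": 1},
])

```text
clock: 4.75
tool_pos: [0.4643, 0.2596, 0.017]
eef_rot: [[0.076, 0.997, 0.003], [0.997, -0.076, 0.001], [0.001, 0.003, -1.0]]
wrist_force: [0.1, -0.1, -0.4]
width: 0.0849
```

```bash
python3 go.py silver 0.015
```

```text
silver shift [-0.0016 -0.0007  0.002 ]
rot [ 0.0033 -0.0014  0.0005] pos [0.4643 0.2596 0.017 ] t 4.75 w 0.0849 F [ 0.1 -0.1 -0.4] j [ 21.   4. 114.  -0.  62.  26.]
```

servo_tool([
  {"xyz": [-0.0016,-0.001,0.002],"rot": [0.003,-0.001,0],"jaw": 1},
  {"xyz": [0,0,0],"rot": [0,0,0],"jaw": 0.55},
  {"xyz": [0,0,0],"rot": [0,0,0],"jaw": 0.45},
  {"xyz": [0,0,0],"rot": [0,0,0],"jaw": 0.3},
  {"xyz": [0,0,0],"rot": [0,0,0],"jaw": 0.2},
  {"xyz": [0,0,0],"rot": [0,0,0],"jaw": 0.1},
  {"xyz": [0,0,0],"rot": [0,0,0],"jaw": 0.1},
  {"xyz": [0,0,0],"rot": [0,0,0],"jaw": 0.1},
  {"xyz": [0,0,0],"rot": [0,0,0],"jaw": 0.1},
  {"xyz": [0,0,0],"rot": [0,0,0],"jaw": 0.1},
])

```text
clock: 5.75
tool_pos: [0.4646, 0.2585, 0.0168]
eef_rot: [[0.076, 0.997, 0.003], [0.997, -0.076, 0.002], [0.002, 0.003, -1.0]]
wrist_force: [-0.4, -0.4, -0.1]
width: 0.0326
```

```bash
python3 go.py silver 0.015 n3 .18
```

```text
silver shift [-0.0005 -0.0011  0.0018]
n3 shift [-0.2079  0.1935 -0.1629]
rot [ 0.0033 -0.0019  0.0003] pos [0.4646 0.2585 0.0168] t 5.75 w 0.0326 F [-0.4 -0.4 -0.1] j [ 21.   4. 114.   0.  62.  25.]
```

Gripped (opening 33 mm). Lifting, then carrying to nest 3 (violet).

servo_tool([
  {"xyz": [0,0,-0.01],"rot": [0.003,-0.002,0],"jaw": 0.1},
  {"xyz": [0,0,-0.02],"rot": [0,0,0],"jaw": 0.1},
  {"xyz": [0,0,-0.03],"rot": [0,0,0],"jaw": 0.1},
  {"xyz": [0,0,-0.03],"rot": [0,0,0],"jaw": 0.1},
  {"xyz": [0,0.01,-0.03],"rot": [0,0,0],"jaw": 0.1},
  {"xyz": [-0.02,0.02,-0.02],"rot": [0,0,0],"jaw": 0.1},
  {"xyz": [-0.03,0.03,0],"rot": [0,0,0],"jaw": 0.1},
  {"xyz": [-0.03,0.03,0],"rot": [0,0,0],"jaw": 0.1},
  {"xyz": [-0.03,0.03,0],"rot": [0,0,0],"jaw": 0.1},
  {"xyz": [-0.03,0.03,0],"rot": [0,0,0],"jaw": 0.1},
  {"xyz": [-0.03,0.02,0],"rot": [0,0,0],"jaw": 0.1},
  {"xyz": [-0.02,0.01,0],"rot": [0,0,0],"jaw": 0.1},
  {"xyz": [0,0,0],"rot": [0,0,0],"jaw": 0.1},
])

```text
clock: 7.05
tool_pos: [0.6344, 0.0477, 0.1681]
eef_rot: [[0.072, 0.997, 0.0], [0.997, -0.072, -0.002], [-0.002, 0.0, -1.0]]
wrist_force: [0.3, 1.0, -1.4]
width: 0.0326
```

```bash
python3 go.py n3 .036
```

```text
n3 shift [-0.0107  0.0075  0.1321]
rot [0.0002 0.0024 0.0045] pos [0.6344 0.0477 0.1681] t 7.05 w 0.0326 F [ 0.3  1.  -1.4] j [-2.  7. 94. -0. 79.  2.]
```

servo_tool([
  {"xyz": [-0.006,0.004,0.01],"rot": [0,0.002,0.004],"jaw": 0.1},
  {"xyz": [-0.005,0.003,0.02],"rot": [0,0,0],"jaw": 0.1},
  {"xyz": [0,0,0.03],"rot": [0,0,0],"jaw": 0.1},
  {"xyz": [0,0,0.02],"rot": [0,0,0],"jaw": 0.1},
  {"xyz": [0,0,0.015],"rot": [0,0,0],"jaw": 0.1},
  {"xyz": [0,0,0.01],"rot": [0,0,0],"jaw": 0.1},
  {"xyz": [0,0,0],"rot": [0,0,0],"jaw": 0.1},
])

```text
clock: 7.75
tool_pos: [0.639, 0.039, 0.0581]
eef_rot: [[0.073, 0.997, -0.001], [0.997, -0.073, 0.001], [0.001, -0.001, -1.0]]
wrist_force: [-0.4, 0.4, -2.6]
width: 0.0329
```

```bash
python3 go.py n3 .0355
```

```text
n3 shift [-0.0027  0.0023  0.0226]
rot [-0.0009 -0.001   0.0036] pos [0.639  0.039  0.0581] t 7.75 w 0.0329 F [-0.4  0.4 -2.6] j [-3. 14. 97.  0. 68.  1.]
```

servo_tool([
  {"xyz": [-0.0025,0.002,0.005],"rot": [-0.001,-0.001,0.0036],"jaw": 0.1},
  {"xyz": [0,0,0.006],"rot": [0,0,0],"jaw": 0.1},
  {"xyz": [0,0,0.005],"rot": [0,0,0],"jaw": 0.1},
  {"xyz": [0,0,0.003],"rot": [0,0,0],"jaw": 0.1},
  {"xyz": [0,0,0],"rot": [0,0,0],"jaw": 0.1},
])

```text
clock: 8.25
tool_pos: [0.6434, 0.0365, 0.0409]
eef_rot: [[0.076, 0.997, 0.006], [0.997, -0.076, -0.0], [0.0, 0.006, -1.0]]
wrist_force: [0.6, 0.2, -2.6]
width: 0.0326
```

```bash
python3 go.py n3 .0350
```

```text
n3 shift [-0.0004 -0.0023  0.0059]
rot [ 0.0058 -0.0001  0.0004] pos [0.6434 0.0365 0.0409] t 8.25 w 0.0326 F [ 0.6  0.2 -2.6] j [-3. 16. 97. -0. 66.  1.]
```

servo_tool([
  {"xyz": [0,-0.0023,0.003],"rot": [0.006,0,0],"jaw": 0.1},
  {"xyz": [0,0,0.0015],"rot": [0,0,0],"jaw": 0.1},
  {"xyz": [0,0,0],"rot": [0,0,0],"jaw": 0.1},
])

```text
clock: 8.55
tool_pos: [0.6415, 0.0366, 0.0369]
eef_rot: [[0.076, 0.997, 0.001], [0.997, -0.076, 0.0], [0.0, 0.001, -1.0]]
wrist_force: [0.5, 0.1, -0.5]
width: 0.0328
```

```bash
python3 go.py n3 .0348
```

```text
n3 shift [-0.0004 -0.0004  0.0021]
rot [ 0.0008 -0.0001  0.0003] pos [0.6415 0.0366 0.0369] t 8.55 w 0.0328 F [ 0.5  0.1 -0.5] j [-3. 16. 98.  0. 66.  1.]
```

servo_tool([
  {"xyz": [0,0,0.001],"rot": [0,0,0],"jaw": 0.1},
  {"xyz": [0,0,0],"rot": [0,0,0],"jaw": 0.1},
])

```text
clock: 8.75
tool_pos: [0.6416, 0.0366, 0.036]
eef_rot: [[0.076, 0.997, 0.001], [0.997, -0.076, 0.0], [0.0, 0.001, -1.0]]
wrist_force: [-0.5, 0.4, -1.8]
width: 0.0327
```

```bash
python3 go.py n3 .0348;python3 - <<'E'
from h import *
o=[]
for c in ("scene","wrist"):
    d=optics.snapshot(c); o.append(d["color"] if c=="wrist" else cv2.resize(d["color"][180:320,160:347],(560,420)))
cv2.imwrite("pics/p3.png",cv2.resize(np.hstack(o),(800,300)))
E
```

```text
n3 shift [-0.0004 -0.0005  0.0012]
rot [ 0.0011 -0.0001  0.0003] pos [0.6416 0.0366 0.036 ] t 8.75 w 0.0327 F [-0.5  0.4 -1.8] j [-3. 16. 98.  0. 66.  1.]
```

View pics/p3.png

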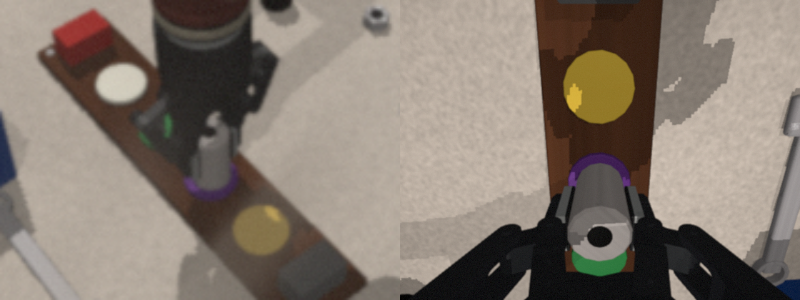

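Silver sits centred inside the violet ring, with an even rim in both views. Lowering the last millimetre and releasing.

servo_tool([
  {"xyz": [-0.0004,-0.0005,0.001],"rot": [0.001,0,0],"jaw": 0.1},
  {"xyz": [0,0,0.0005],"rot": [0,0,0],"jaw": 0.1},
  {"xyz": [0,0,0],"rot": [0,0,0],"jaw": 0.1},
])

```text
clock: 9.15
tool_pos: [0.6414, 0.0362, 0.0348]
eef_rot: [[0.076, 0.997, 0.001], [0.997, -0.076, 0.0], [0.0, 0.001, -1.0]]
wrist_force: [0.2, -0.0, -1.9]
width: 0.0329
```

servo_tool([
  {"xyz": [0,0,0],"rot": [0,0,0],"jaw": 0.5},
  {"xyz": [0,0,0],"rot": [0,0,0],"jaw": 0.7},
  {"xyz": [0,0,0],"rot": [0,0,0],"jaw": 1},
  {"xyz": [0,0,0],"rot": [0,0,0],"jaw": 1},
  {"xyz": [0,0,0],"rot": [0,0,0],"jaw": 1},
  {"xyz": [0,0,0],"rot": [0,0,0],"jaw": 1},
  {"xyz": [0,0,0],"rot": [0,0,0],"jaw": 1},
])

```text
clock: 9.85
tool_pos: [0.643, 0.0361, 0.0368]
eef_rot: [[0.076, 0.997, 0.004], [0.997, -0.076, -0.0], [0.0, 0.004, -1.0]]
wrist_force: [-0.4, 0.1, 0.1]
width: 0.0857
```

servo_tool([
  {"xyz": [0,0,-0.01],"rot": [0,0,0],"jaw": 1},
  {"xyz": [0,0,-0.025],"rot": [0,0,0],"jaw": 1},
  {"xyz": [0,0,-0.03],"rot": [0,0,0],"jaw": 1},
  {"xyz": [0,0,-0.03],"rot": [0,0,0],"jaw": 1},
  {"xyz": [0,0,-0.03],"rot": [0,0,0],"jaw": 1},
  {"xyz": [0,0,-0.01],"rot": [0,0,0],"jaw": 1},
  {"xyz": [0,0,0],"rot": [0,0,0],"jaw": 1},
])

```text
clock: 10.55
tool_pos: [0.6417, 0.0362, 0.1788]
eef_rot: [[0.076, 0.997, 0.003], [0.997, -0.076, 0.0], [0.0, 0.003, -1.0]]
wrist_force: [-0.1, -0.2, -0.2]
width: 0.085
```

```bash
python3 go.py blue .022
```

```text
blue shift [ 0.0517 -0.205   0.1562]
rot [ 0.0031 -0.0002  0.0003] pos [0.6417 0.0362 0.1788] t 10.55 w 0.085 F [-0.1 -0.2 -0.2] j [-3.  7. 93.  0. 80.  1.]
```

servo_tool([
  {"xyz": [0.007,-0.025,0],"rot": [0.003,0,0],"jaw": 1},
  {"xyz": [0.01,-0.04,0],"rot": [0,0,0],"jaw": 1},
  {"xyz": [0.01,-0.04,0],"rot": [0,0,0],"jaw": 1},
  {"xyz": [0.01,-0.04,0],"rot": [0,0,0],"jaw": 1},
  {"xyz": [0.01,-0.04,0],"rot": [0,0,0],"jaw": 1},
  {"xyz": [0.005,-0.02,0.02],"rot": [0,0,0],"jaw": 1},
  {"xyz": [0,0,0.02],"rot": [0,0,0],"jaw": 1},
  {"xyz": [0,0,0],"rot": [0,0,0],"jaw": 1},
])

```text
clock: 11.35
tool_pos: [0.4278, 0.1053, 0.1252]
eef_rot: [[0.077, 0.997, -0.016], [0.997, -0.078, -0.0], [-0.001, -0.016, -1.0]]
wrist_force: [-0.5, 0.2, -0.2]
width: 0.0857
```

```bash
python3 go.py blue .022
```

```text
blue shift [-0.0007  0.0156  0.103 ]
rot [-0.0155  0.0012 -0.0008] pos [0.4278 0.1053 0.1252] t 11.35 w 0.0857 F [-0.5  0.2 -0.2] j [  4. -18. 122.   0.  77.   9.]
```

servo_tool([
  {"xyz": [-0.0007,0.0155,0],"rot": [-0.0155,0.001,-0.001],"jaw": 1},
  {"xyz": [0,0,0],"rot": [0,0,0],"jaw": 1},
])

```text
clock: 11.55
tool_pos: [0.442, 0.1033, 0.1232]
eef_rot: [[0.076, 0.997, -0.004], [0.997, -0.076, -0.0], [-0.001, -0.004, -1.0]]
wrist_force: [-0.2, 0.2, -1.3]
width: 0.0851
```

```bash
python3 go.py blue .022
```

```text
blue shift [1.000e-04 1.000e-04 1.012e-01]
rot [-0.004   0.0008  0.0005] pos [0.442  0.1033 0.1232] t 11.55 w 0.0851 F [-0.2  0.2 -1.3] j [  4. -16. 120.  -0.  76.   8.]
```

servo_tool([
  {"xyz": [0,0,0.015],"rot": [-0.004,0.001,0],"jaw": 1},
  {"xyz": [0,0,0.018],"rot": [0,0,0],"jaw": 1},
  {"xyz": [0,0,0.018],"rot": [0,0,0],"jaw": 1},
  {"xyz": [0,0,0.018],"rot": [0,0,0],"jaw": 1},
  {"xyz": [0,0,0.01],"rot": [0,0,0],"jaw": 1},
  {"xyz": [0,0,0],"rot": [0,0,0],"jaw": 1},
])

```text
clock: 12.15
tool_pos: [0.4435, 0.1028, 0.0439]
eef_rot: [[0.079, 0.997, -0.001], [0.997, -0.079, 0.001], [0.001, -0.001, -1.0]]
wrist_force: [-0.9, -0.3, -0.1]
width: 0.0855
```

```bash
python3 go.py blue .022
```

```text
blue shift [ 0.0004 -0.0018  0.0219]
rot [-0.0014 -0.0005 -0.0021] pos [0.4435 0.1028 0.0439] t 12.15 w 0.0855 F [-0.9 -0.3 -0.1] j [  4.  -9. 123.   0.  66.   8.]
```

servo_tool([
  {"xyz": [0,-0.0018,0.008],"rot": [-0.001,-0.0005,-0.002],"jaw": 1},
  {"xyz": [0,0,0.008],"rot": [0,0,0],"jaw": 1},
  {"xyz": [0,0,0.005],"rot": [0,0,0],"jaw": 1},
  {"xyz": [0,0,0],"rot": [0,0,0],"jaw": 1},
])

```text
clock: 12.55
tool_pos: [0.4433, 0.103, 0.0235]
eef_rot: [[0.077, 0.997, 0.003], [0.997, -0.077, 0.0], [0.0, 0.003, -1.0]]
wrist_force: [-0.1, -0.1, -0.0]
width: 0.0857
```

```bash
python3 go.py blue .022
```

```text
blue shift [ 0.0002 -0.0016  0.0015]
rot [ 0.0027 -0.0004 -0.0001] pos [0.4433 0.103  0.0235] t 12.55 w 0.0857 F [-0.1 -0.1 -0. ] j [  4.  -7. 124.   0.  63.   8.]
```

servo_tool([
  {"xyz": [0,-0.0015,0],"rot": [0.003,0,0],"jaw": 1},
  {"xyz": [0,0,0],"rot": [0,0,0],"jaw": 0.55},
  {"xyz": [0,0,0],"rot": [0,0,0],"jaw": 0.45},
  {"xyz": [0,0,0],"rot": [0,0,0],"jaw": 0.3},
  {"xyz": [0,0,0],"rot": [0,0,0],"jaw": 0.2},
  {"xyz": [0,0,0],"rot": [0,0,0],"jaw": 0.1},
  {"xyz": [0,0,0],"rot": [0,0,0],"jaw": 0.1},
  {"xyz": [0,0,0],"rot": [0,0,0],"jaw": 0.1},
  {"xyz": [0,0,0],"rot": [0,0,0],"jaw": 0.1},
])

```text
clock: 13.45
tool_pos: [0.4427, 0.1033, 0.0249]
eef_rot: [[0.077, 0.997, 0.002], [0.997, -0.077, 0.001], [0.001, 0.002, -1.0]]
wrist_force: [-0.1, 0.0, -0.0]
width: 0.033
```

```bash
python3 go.py blue .022 n4 .18
```

```text
blue shift [ 0.     -0.001   0.0029]
n4 shift [ 0.0183  0.2034 -0.1548]
rot [ 0.0018 -0.0008 -0.0001] pos [0.4427 0.1033 0.0249] t 13.45 w 0.033 F [-0.1  0.  -0. ] j [  4.  -8. 124.   0.  64.   8.]
```

servo_tool([
  {"xyz": [0,0,-0.01],"rot": [0.002,-0.001,0],"jaw": 0.1},
  {"xyz": [0,0,-0.02],"rot": [0,0,0],"jaw": 0.1},
  {"xyz": [0,0,-0.03],"rot": [0,0,0],"jaw": 0.1},
  {"xyz": [0,0,-0.02],"rot": [0,0,0],"jaw": 0.1},
  {"xyz": [0.001,0.01,-0.01],"rot": [0,0,0],"jaw": 0.1},
  {"xyz": [0.002,0.02,0],"rot": [0,0,0],"jaw": 0.1},
  {"xyz": [0.003,0.03,0],"rot": [0,0,0],"jaw": 0.1},
  {"xyz": [0.003,0.03,0],"rot": [0,0,0],"jaw": 0.1},
  {"xyz": [0.003,0.03,0],"rot": [0,0,0],"jaw": 0.1},
  {"xyz": [0.003,0.03,0],"rot": [0,0,0],"jaw": 0.1},
  {"xyz": [0.003,0.03,0],"rot": [0,0,0],"jaw": 0.1},
  {"xyz": [0,0.015,0],"rot": [0,0,0],"jaw": 0.1},
  {"xyz": [0,0.005,0],"rot": [0,0,0],"jaw": 0.1},
  {"xyz": [0,0,0],"rot": [0,0,0],"jaw": 0.1},
])

```text
clock: 14.85
tool_pos: [0.6478, 0.1061, 0.1205]
eef_rot: [[0.076, 0.997, -0.006], [0.997, -0.076, -0.001], [-0.001, -0.006, -1.0]]
wrist_force: [-0.3, -0.2, -2.2]
width: 0.0329
```

```bash
python3 go.py n4 .044
```

```text
n4 shift [-0.0003 -0.0007  0.0765]
rot [-0.0058  0.0015  0.0005] pos [0.6478 0.1061 0.1205] t 14.85 w 0.0329 F [-0.3 -0.2 -2.2] j [ 3. 12. 93. -0. 75.  7.]
```

servo_tool([
  {"xyz": [0,-0.0007,0.01],"rot": [-0.006,0.0015,0],"jaw": 0.1},
  {"xyz": [0,0,0.015],"rot": [0,0,0],"jaw": 0.1},
  {"xyz": [0,0,0.015],"rot": [0,0,0],"jaw": 0.1},
  {"xyz": [0,0,0.012],"rot": [0,0,0],"jaw": 0.1},
  {"xyz": [0,0,0.008],"rot": [0,0,0],"jaw": 0.1},
  {"xyz": [0,0,0],"rot": [0,0,0],"jaw": 0.1},
])

```text
clock: 15.45
tool_pos: [0.6415, 0.1065, 0.0529]
eef_rot: [[0.076, 0.997, -0.006], [0.997, -0.076, -0.0], [-0.001, -0.006, -1.0]]
wrist_force: [0.0, -0.0, -2.4]
width: 0.0329
```

```bash
python3 go.py n4 .044
```

```text
n4 shift [-0.0003  0.0052  0.0089]
rot [-0.006   0.0006  0.0012] pos [0.6415 0.1065 0.0529] t 15.45 w 0.0329 F [ 0.  -0.  -2.4] j [ 3. 16. 96.  0. 69.  7.]
```

servo_tool([
  {"xyz": [-0.0003,0.005,0.003],"rot": [-0.006,0.0006,0.001],"jaw": 0.1},
  {"xyz": [0,0,0.003],"rot": [0,0,0],"jaw": 0.1},
  {"xyz": [0,0,0],"rot": [0,0,0],"jaw": 0.1},
])

```text
clock: 15.75
tool_pos: [0.6473, 0.1058, 0.0466]
eef_rot: [[0.077, 0.997, 0.001], [0.997, -0.077, 0.0], [0.0, 0.001, -1.0]]
wrist_force: [-0.4, -0.0, -1.6]
width: 0.0327
```

```bash
python3 go.py n4 .0430
```

```text
n4 shift [-0.0001 -0.0007  0.0036]
rot [ 0.0013 -0.0001  0.0002] pos [0.6473 0.1058 0.0466] t 15.75 w 0.0327 F [-0.4 -0.  -1.6] j [ 3. 17. 95. -0. 68.  7.]
```

servo_tool([
  {"xyz": [0,-0.0007,0.0015],"rot": [0.001,0,0],"jaw": 0.1},
  {"xyz": [0,0,0.001],"rot": [0,0,0],"jaw": 0.1},
  {"xyz": [0,0,0.0005],"rot": [0,0,0],"jaw": 0.1},
  {"xyz": [0,0,0],"rot": [0,0,0],"jaw": 0.1},
])

```text
clock: 16.15
tool_pos: [0.648, 0.1059, 0.0452]
eef_rot: [[0.077, 0.997, 0.003], [0.997, -0.077, 0.0], [0.001, 0.003, -1.0]]
wrist_force: [-0.5, -0.1, -1.6]
width: 0.0325
```

```bash
python3 go.py n4 .0430;python3 - <<'E'
from h import *
o=[]
for c in ("scene","wrist"):
    d=optics.snapshot(c); o.append(d["color"] if c=="wrist" else cv2.resize(d["color"][180:320,160:347],(560,420)))
cv2.imwrite("pics/p4.png",cv2.resize(np.hstack(o),(800,300)))
E
```

```text
n4 shift [-0.0002 -0.0014  0.0022]
rot [ 0.0034 -0.0005  0.0001] pos [0.648  0.1059 0.0452] t 16.15 w 0.0325 F [-0.5 -0.1 -1.6] j [ 3. 17. 96.  0. 67.  7.]
```

View pics/p4.png

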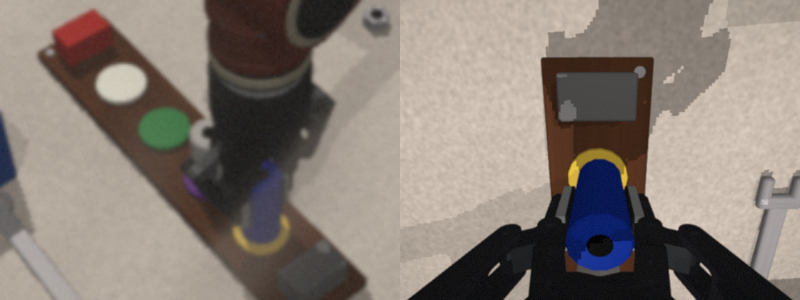

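Blue is centred on the yellow nest, and silver is still standing. Lowering and releasing.

servo_tool([
  {"xyz": [0,-0.0014,0.0015],"rot": [0.003,-0.0005,0],"jaw": 0.1},
  {"xyz": [0,0,0.001],"rot": [0,0,0],"jaw": 0.1},
  {"xyz": [0,0,0],"rot": [0,0,0],"jaw": 0.1},
])

```text
clock: 16.55
tool_pos: [0.6467, 0.106, 0.043]
eef_rot: [[0.077, 0.997, 0.001], [0.997, -0.077, 0.0], [0.0, 0.001, -1.0]]
wrist_force: [-0.1, -0.2, -1.1]
width: 0.0329
```

```bash
python3 go.py n4 .0430
```

```text
n4 shift [-0.0002 -0.0001 -0.    ]
rot [ 0.0008 -0.0001  0.0001] pos [0.6467 0.106  0.043 ] t 16.55 w 0.0329 F [-0.1 -0.2 -1.1] j [ 3. 17. 96. -0. 67.  7.]
```

servo_tool([
  {"xyz": [0,0,0],"rot": [0,0,0],"jaw": 0.5},
  {"xyz": [0,0,0],"rot": [0,0,0],"jaw": 0.7},
  {"xyz": [0,0,0],"rot": [0,0,0],"jaw": 1},
  {"xyz": [0,0,0],"rot": [0,0,0],"jaw": 1},
  {"xyz": [0,0,0],"rot": [0,0,0],"jaw": 1},
  {"xyz": [0,0,0],"rot": [0,0,0],"jaw": 1},
  {"xyz": [0,0,0],"rot": [0,0,0],"jaw": 1},
  {"xyz": [0,0,-0.01],"rot": [0,0,0],"jaw": 1},
  {"xyz": [0,0,-0.02],"rot": [0,0,0],"jaw": 1},
  {"xyz": [0,0,-0.03],"rot": [0,0,0],"jaw": 1},
  {"xyz": [0,0,-0.03],"rot": [0,0,0],"jaw": 1},
  {"xyz": [0,0,-0.03],"rot": [0,0,0],"jaw": 1},
  {"xyz": [0,0,-0.02],"rot": [0,0,0],"jaw": 1},
  {"xyz": [0,0,0],"rot": [0,0,0],"jaw": 1},
])

```text
clock: 17.95
tool_pos: [0.6471, 0.1061, 0.1931]
eef_rot: [[0.077, 0.997, 0.004], [0.997, -0.077, 0.0], [0.001, 0.004, -1.0]]
wrist_force: [-0.1, -0.5, 1.2]
width: 0.0856
```

servo_tool([
  {"xyz": [-0.02,-0.018,0],"rot": [0,0,0],"jaw": 1},
  {"xyz": [-0.03,-0.027,0],"rot": [0,0,0],"jaw": 1},
  {"xyz": [-0.03,-0.027,0],"rot": [0,0,0],"jaw": 1},
  {"xyz": [-0.03,-0.027,0],"rot": [0,0,0],"jaw": 1},
  {"xyz": [-0.03,-0.027,0],"rot": [0,0,0],"jaw": 1},
  {"xyz": [-0.03,-0.027,0],"rot": [0,0,0],"jaw": 1},
  {"xyz": [-0.02,-0.018,0],"rot": [0,0,0],"jaw": 1},
  {"xyz": [-0.01,-0.009,0],"rot": [0,0,0],"jaw": 1},
  {"xyz": [0,0,0],"rot": [0,0,0],"jaw": 1},
])

```text
clock: 18.85
tool_pos: [0.4429, -0.0841, 0.185]
eef_rot: [[0.074, 0.997, -0.002], [0.997, -0.074, 0.002], [0.002, -0.002, -1.0]]
wrist_force: [-0.0, 0.0, 0.1]
width: 0.0855
```

```bash
python3 go.py black .006; python3 - <<'E'
from h import *
d=optics.snapshot("wrist");cv2.imwrite("pics/w5.png",d["color"])
print(proj(d,(.4352,-.0965,.03)))
for dx in (.01,): print(proj(d,(.4452,-.0965,.03)),proj(d,(.4352,-.0865,.03)))
E
```

```text
black shift [-0.0133 -0.0065  0.179 ]
rot [-0.0018 -0.0017  0.0025] pos [ 0.4429 -0.0841  0.185 ] t 18.85 w 0.0855 F [-0.   0.   0.1] j [-20. -20. 118.   0.  83. -16.]
[272.04797539 203.68966688]
[282.61446539 202.9376961 ] [271.16982564 193.51292009]
```

View pics/w5.png

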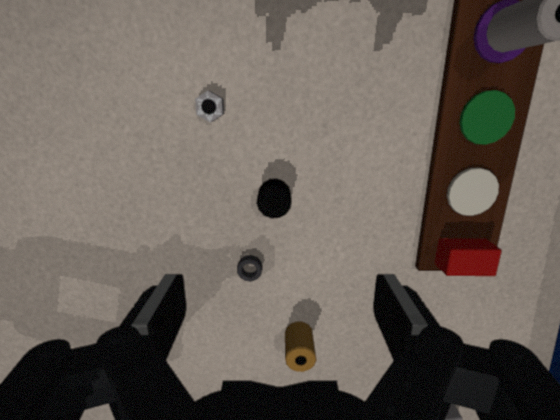

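```bash
cat > sil.py <<'E'
from h import *
from scipy.optimize import minimize
def fit(d,img,g,h,thr):
    a=np.linspace(0,2*np.pi,40); c=np.round(proj(d,(*g,h/2))).astype(int); S=8
    w=(cv2.cvtColor(img,cv2.COLOR_BGR2GRAY)<thr).astype(np.uint8)
    n,l,st,ce=cv2.connectedComponentsWithStats(w); m=(l==l[c[1],c[0]]).astype(np.uint8)
    o=c-40; M=cv2.resize(m[o[1]:o[1]+80,o[0]:o[0]+80],None,fx=S,fy=S,interpolation=cv2.INTER_LINEAR)
    def cost(p):
        P=np.array([proj(d,(p[0]+.017*np.cos(t),p[1]+.017*np.sin(t),z)) for t in a for z in (0,h)])
        H_=cv2.convexHull((((P-o+.5)*S)*16).astype(np.int32)); Q=np.zeros_like(M); cv2.fillConvexPoly(Q,H_,1,shift=4)
        return np.sum(M!=Q)/np.sum(Q)
    r=minimize(cost,g,method="Nelder-Mead",options=dict(initial_simplex=np.array(g)+np.array([[0,0],[.005,0],[0,.005]]),xatol=1e-4,fatol=1e-4))
    return r.x.round(4),round(r.fun,3),st[l[c[1],c[0]],4]
if __name__=="__main__":
  for c,f,T in (("top","top1",(75,90)),("scene","scene1",(60,75)),("wrist","w5",(30,45))):
    d=optics.snapshot(c); img=cv2.imread(f"pics/{f}.png")
    for t in T: print(c,t,*fit(d,img,(.4352,-.0955),.03,t))
E
python3 sil.py
```

```text
top 75 [ 0.4359 -0.0941] 0.202 259
top 90 [ 0.4359 -0.0944] 0.125 284
scene 60 [ 0.4357 -0.0987] 0.231 227
scene 75 [ 0.4364 -0.096 ] 0.143 253
wrist 30 [ 0.4381 -0.094 ] 0.161 1018
wrist 45 [ 0.4381 -0.094 ] 0.129 1057
```

```bash
sed -i 's/black=(.4352,-.0965)/black=(.4366,-.0950)/' go.py; python3 go.py black .006
```

```text
black shift [-0.013  -0.0069  0.1797]
rot [-0.0012 -0.0019  0.0057] pos [ 0.4446 -0.0829  0.1857] t 19.05 w 0.0855 F [-0.1  0.2  0.2] j [-20. -20. 117.   0.  83. -16.]
```

servo_tool([
  {"xyz": [-0.0065,-0.0035,0.02],"rot": [-0.001,-0.002,0.005],"jaw": 1},
  {"xyz": [-0.0065,-0.0035,0.02],"rot": [0,0,0],"jaw": 1},
  {"xyz": [0,0,0.025],"rot": [0,0,0],"jaw": 1},
  {"xyz": [0,0,0.025],"rot": [0,0,0],"jaw": 1},
  {"xyz": [0,0,0.02],"rot": [0,0,0],"jaw": 1},
  {"xyz": [0,0,0.01],"rot": [0,0,0],"jaw": 1},
  {"xyz": [0,0,0],"rot": [0,0,0],"jaw": 1},
])

```text
clock: 19.75
tool_pos: [0.4439, -0.0914, 0.0639]
eef_rot: [[0.065, 0.998, 0.005], [0.998, -0.065, -0.0], [0.0, 0.005, -1.0]]
wrist_force: [0.1, -0.5, 0.9]
width: 0.0854
```

```bash
python3 go.py black .006
```

```text
black shift [-0.0041 -0.0073  0.0579]
rot [ 0.0049 -0.0003  0.0117] pos [ 0.4439 -0.0914  0.0639] t 19.75 w 0.0854 F [ 0.1 -0.5  0.9] j [-21. -12. 123.   0.  68. -17.]
```

servo_tool([
  {"xyz": [-0.004,-0.007,0.01],"rot": [0.005,0,0.0115],"jaw": 1},
  {"xyz": [0,0,0.015],"rot": [0,0,0],"jaw": 1},
  {"xyz": [0,0,0.012],"rot": [0,0,0],"jaw": 1},
  {"xyz": [0,0,0.008],"rot": [0,0,0],"jaw": 1},
  {"xyz": [0,0,0],"rot": [0,0,0],"jaw": 1},
])

```text
clock: 20.25
tool_pos: [0.4391, -0.0959, 0.0198]
eef_rot: [[0.076, 0.997, 0.005], [0.997, -0.076, -0.002], [-0.002, 0.005, -1.0]]
wrist_force: [-0.4, 0.0, 0.2]
width: 0.0857
```

```bash
python3 go.py black .006
```

```text
black shift [ 0.0008 -0.0027  0.0138]
rot [0.0051 0.0019 0.0004] pos [ 0.4391 -0.0959  0.0198] t 20.25 w 0.0857 F [-0.4  0.   0.2] j [-22.  -8. 125.  -0.  63. -17.]
```

servo_tool([
  {"xyz": [0.0008,-0.0027,0.005],"rot": [0.005,0.002,0],"jaw": 1},
  {"xyz": [0,0,0.005],"rot": [0,0,0],"jaw": 1},
  {"xyz": [0,0,0.002],"rot": [0,0,0],"jaw": 1},
  {"xyz": [0,0,0],"rot": [0,0,0],"jaw": 1},
])

```text
clock: 20.65
tool_pos: [0.4374, -0.0954, 0.0082]
eef_rot: [[0.077, 0.997, 0.002], [0.997, -0.077, -0.001], [-0.0, 0.002, -1.0]]
wrist_force: [-0.2, -0.4, 0.6]
width: 0.0853
```

```bash
python3 go.py black .006; python3 - <<'E'
from h import *
d=optics.snapshot("wrist");cv2.imwrite("pics/w6.png",d["color"])
print(proj(d,(.4366,-.095,.03)))
E
```

```text
black shift [ 0.0003 -0.0008  0.0022]
rot [0.002  0.0005 0.0001] pos [ 0.4374 -0.0954  0.0082] t 20.65 w 0.0853 F [-0.2 -0.4  0.6] j [-22.  -7. 125.   0.  62. -17.]
[276.56374797 300.08696995]
```

View pics/w6.png

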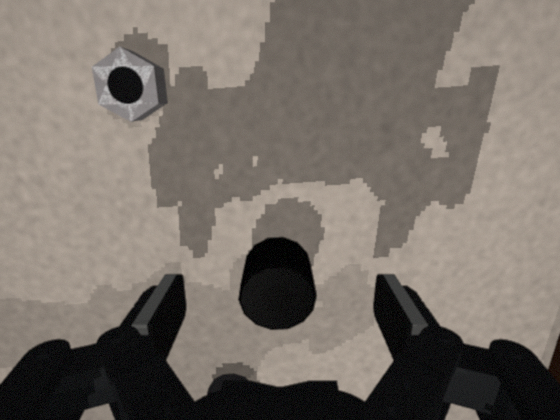

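Black's top face is centred near (277,294) and I predicted (277,300). That is about 2 mm, much of it the wrist camera's known bias. I'll nudge 1 mm and grip.

servo_tool([
  {"xyz": [0.001,-0.0008,0.001],"rot": [0.002,0,0],"jaw": 1},
  {"xyz": [0,0,0],"rot": [0,0,0],"jaw": 0.55},
  {"xyz": [0,0,0],"rot": [0,0,0],"jaw": 0.45},
  {"xyz": [0,0,0],"rot": [0,0,0],"jaw": 0.3},
  {"xyz": [0,0,0],"rot": [0,0,0],"jaw": 0.2},
  {"xyz": [0,0,0],"rot": [0,0,0],"jaw": 0.1},
  {"xyz": [0,0,0],"rot": [0,0,0],"jaw": 0.1},
  {"xyz": [0,0,0],"rot": [0,0,0],"jaw": 0.1},
  {"xyz": [0,0,0],"rot": [0,0,0],"jaw": 0.1},
])

```text
clock: 21.6
tool_pos: [0.4376, -0.0946, 0.0083]
eef_rot: [[0.076, 0.997, 0.002], [0.997, -0.076, -0.001], [-0.001, 0.002, -1.0]]
wrist_force: [0.4, 0.1, 0.2]
width: 0.0326
```

```bash
python3 go.py black .006 n1 .1
```

```text
black shift [-0.0005 -0.001   0.0023]
n1 shift [ 0.0053  0.1935 -0.0913]
rot [0.0021 0.0012 0.0003] pos [ 0.4376 -0.0946  0.0083] t 21.6 w 0.0326 F [0.4 0.1 0.2] j [-22.  -7. 125.  -0.  62. -17.]
```

Place height for black: 0.0083 + 0.018 = 0.0263.

servo_tool([
  {"xyz": [0,0,-0.01],"rot": [0.002,0.001,0],"jaw": 0.1},
  {"xyz": [0,0,-0.02],"rot": [0,0,0],"jaw": 0.1},
  {"xyz": [0,0,-0.03],"rot": [0,0,0],"jaw": 0.1},
  {"xyz": [0,0,-0.02],"rot": [0,0,0],"jaw": 0.1},
  {"xyz": [0,0.01,-0.01],"rot": [0,0,0],"jaw": 0.1},
  {"xyz": [0.001,0.02,0],"rot": [0,0,0],"jaw": 0.1},
  {"xyz": [0.001,0.03,0],"rot": [0,0,0],"jaw": 0.1},
  {"xyz": [0.001,0.03,0],"rot": [0,0,0],"jaw": 0.1},
  {"xyz": [0.001,0.03,0],"rot": [0,0,0],"jaw": 0.1},
  {"xyz": [0.001,0.03,0],"rot": [0,0,0],"jaw": 0.1},
  {"xyz": [0,0.025,0],"rot": [0,0,0],"jaw": 0.1},
  {"xyz": [0,0.013,0],"rot": [0,0,0],"jaw": 0.1},
  {"xyz": [0,0.005,0],"rot": [0,0,0],"jaw": 0.1},
  {"xyz": [0,0,0],"rot": [0,0,0],"jaw": 0.1},
])

```text
clock: 23.0
tool_pos: [0.6352, -0.1036, 0.1053]
eef_rot: [[0.077, 0.997, -0.004], [0.997, -0.077, 0.001], [0.001, -0.004, -1.0]]
wrist_force: [-0.1, 0.3, -1.6]
width: 0.0326
```

```bash
python3 go.py n1 .0265
```

```text
n1 shift [-0.0008 -0.0041  0.0788]
rot [-0.004  -0.0009  0.    ] pos [ 0.6352 -0.1036  0.1053] t 23.0 w 0.0326 F [-0.1  0.3 -1.6] j [-16.  12.  96.   0.  73. -11.]
```

servo_tool([
  {"xyz": [-0.0008,-0.004,0.01],"rot": [-0.004,-0.001,0],"jaw": 0.1},
  {"xyz": [0,0,0.015],"rot": [0,0,0],"jaw": 0.1},
  {"xyz": [0,0,0.015],"rot": [0,0,0],"jaw": 0.1},
  {"xyz": [0,0,0.012],"rot": [0,0,0],"jaw": 0.1},
  {"xyz": [0,0,0.008],"rot": [0,0,0],"jaw": 0.1},
  {"xyz": [0,0,0],"rot": [0,0,0],"jaw": 0.1},
])

```text
clock: 23.6
tool_pos: [0.6257, -0.1033, 0.0378]
eef_rot: [[0.077, 0.997, -0.006], [0.997, -0.077, 0.001], [0.001, -0.006, -1.0]]
wrist_force: [-0.5, 0.2, -2.1]
width: 0.0324
```

```bash
python3 go.py n1 .0265
```

```text
n1 shift [-0.0004  0.0052  0.0112]
rot [-0.006  -0.0009 -0.0006] pos [ 0.6257 -0.1033  0.0378] t 23.6 w 0.0324 F [-0.5  0.2 -2.1] j [-16.  15.  99.  -0.  67. -12.]
```

servo_tool([
  {"xyz": [-0.0004,0.005,0.003],"rot": [-0.006,-0.001,-0.0006],"jaw": 0.1},
  {"xyz": [0,0,0.004],"rot": [0,0,0],"jaw": 0.1},
  {"xyz": [0,0,0],"rot": [0,0,0],"jaw": 0.1},
])

```text
clock: 23.9
tool_pos: [0.6315, -0.1042, 0.0304]
eef_rot: [[0.077, 0.997, 0.001], [0.997, -0.077, -0.0], [-0.0, 0.001, -1.0]]
wrist_force: [0.4, 0.6, -1.7]
width: 0.032
```

```bash
python3 go.py n1 .0265;python3 - <<'E'
from h import *
o=[]
for c in ("scene","wrist"):
    d=optics.snapshot(c); o.append(d["color"] if c=="wrist" else cv2.resize(d["color"][180:320,160:347],(560,420)))
cv2.imwrite("pics/p1.png",cv2.resize(np.hstack(o),(800,300)))
E
```

```text
n1 shift [ 0.0002 -0.0007  0.0039]
rot [0.0012 0.0003 0.0001] pos [ 0.6315 -0.1042  0.0304] t 23.9 w 0.032 F [ 0.4  0.6 -1.7] j [-16.  16.  98.  -0.  66. -12.]
```

View pics/p1.png

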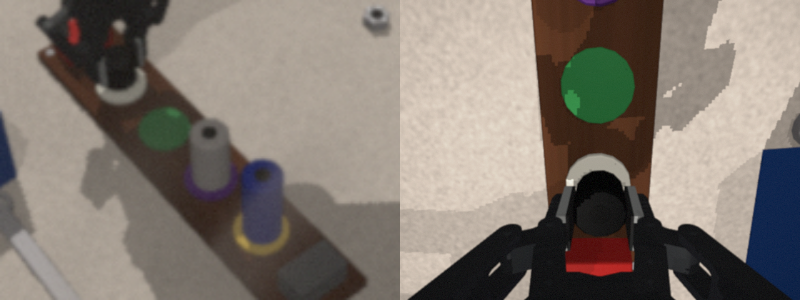

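Black is over the white nest, and silver and blue are standing centred. Lowering and releasing.

servo_tool([
  {"xyz": [0,-0.0007,0.002],"rot": [0.001,0,0],"jaw": 0.1},
  {"xyz": [0,0,0.0015],"rot": [0,0,0],"jaw": 0.1},
  {"xyz": [0,0,0.001],"rot": [0,0,0],"jaw": 0.1},
  {"xyz": [0,0,0],"rot": [0,0,0],"jaw": 0.1},
])

```text
clock: 24.4
tool_pos: [0.6323, -0.1046, 0.0279]
eef_rot: [[0.077, 0.997, 0.004], [0.997, -0.077, -0.001], [-0.001, 0.004, -1.0]]
wrist_force: [-0.3, -0.4, -1.1]
width: 0.0326
```

```bash
python3 go.py n1 .0263
```

```text
n1 shift [ 0.0005 -0.0015  0.0016]
rot [0.004  0.0011 0.0001] pos [ 0.6323 -0.1046  0.0279] t 24.4 w 0.0326 F [-0.3 -0.4 -1.1] j [-16.  16.  98.  -0.  65. -12.]
```

servo_tool([
  {"xyz": [0.0005,-0.0015,0.0014],"rot": [0.004,0.001,0],"jaw": 0.1},
  {"xyz": [0,0,0.0003],"rot": [0,0,0],"jaw": 0.1},
])

```text
clock: 24.6
tool_pos: [0.6309, -0.104, 0.0264]
eef_rot: [[0.077, 0.997, 0.0], [0.997, -0.077, -0.0], [-0.0, 0.0, -1.0]]
wrist_force: [-0.1, -0.3, -1.2]
width: 0.0324
```

```bash
python3 go.py n1 .0263
```

```text
n1 shift [-0.     -0.0001  0.0001]
rot [0.0002 0.0001 0.0002] pos [ 0.6309 -0.104   0.0264] t 24.6 w 0.0324 F [-0.1 -0.3 -1.2] j [-16.  16.  98.  -0.  65. -12.]
```

servo_tool([
  {"xyz": [0,0,0],"rot": [0,0,0],"jaw": 0.5},
  {"xyz": [0,0,0],"rot": [0,0,0],"jaw": 0.7},
  {"xyz": [0,0,0],"rot": [0,0,0],"jaw": 1},
  {"xyz": [0,0,0],"rot": [0,0,0],"jaw": 1},
  {"xyz": [0,0,0],"rot": [0,0,0],"jaw": 1},
  {"xyz": [0,0,0],"rot": [0,0,0],"jaw": 1},
  {"xyz": [0,0,0],"rot": [0,0,0],"jaw": 1},
  {"xyz": [0,0,-0.01],"rot": [0,0,0],"jaw": 1},
  {"xyz": [0,0,-0.02],"rot": [0,0,0],"jaw": 1},
  {"xyz": [0,0,-0.03],"rot": [0,0,0],"jaw": 1},
  {"xyz": [0,0,-0.03],"rot": [0,0,0],"jaw": 1},
  {"xyz": [0,0,-0.03],"rot": [0,0,0],"jaw": 1},
  {"xyz": [0,0,-0.02],"rot": [0,0,0],"jaw": 1},
  {"xyz": [0,0,0],"rot": [0,0,0],"jaw": 1},
])

```text
clock: 26.0
tool_pos: [0.6313, -0.104, 0.1762]
eef_rot: [[0.076, 0.997, 0.002], [0.997, -0.076, -0.001], [-0.001, 0.003, -1.0]]
wrist_force: [0.5, 0.3, 0.7]
width: 0.0856
```

servo_tool([
  {"xyz": [-0.02,-0.018,0],"rot": [0,0,0],"jaw": 1},
  {"xyz": [-0.03,-0.028,0],"rot": [0,0,0],"jaw": 1},
  {"xyz": [-0.03,-0.028,0],"rot": [0,0,0],"jaw": 1},
  {"xyz": [-0.03,-0.028,0],"rot": [0,0,0],"jaw": 1},
  {"xyz": [-0.03,-0.028,0],"rot": [0,0,0],"jaw": 1},
  {"xyz": [-0.02,-0.018,0],"rot": [0,0,0],"jaw": 1},
  {"xyz": [-0.01,-0.009,0],"rot": [0,0,0],"jaw": 1},
  {"xyz": [0,0,0],"rot": [0,0,0],"jaw": 1},
])

```text
clock: 26.8
tool_pos: [0.4544, -0.2643, 0.1702]
eef_rot: [[0.073, 0.997, -0.001], [0.997, -0.073, 0.003], [0.003, -0.001, -1.0]]
wrist_force: [0.7, 0.1, -0.5]
width: 0.0856
```

```bash
python3 go.py brass .01
```

```text
brass shift [-0.0058 -0.0027  0.1602]
rot [-0.0011 -0.0025  0.0033] pos [ 0.4544 -0.2643  0.1702] t 26.8 w 0.0856 F [ 0.7  0.1 -0.5] j [-38.  -8. 109.   0.  79. -34.]
```

servo_tool([
  {"xyz": [-0.005,-0.0025,0.015],"rot": [-0.001,-0.0025,0.003],"jaw": 1},
  {"xyz": [0,0,0.02],"rot": [0,0,0],"jaw": 1},
  {"xyz": [0,0,0.02],"rot": [0,0,0],"jaw": 1},
  {"xyz": [0,0,0.02],"rot": [0,0,0],"jaw": 1},
  {"xyz": [0,0,0.015],"rot": [0,0,0],"jaw": 1},
  {"xyz": [0,0,0.01],"rot": [0,0,0],"jaw": 1},
  {"xyz": [0,0,0],"rot": [0,0,0],"jaw": 1},
])

```text
clock: 27.5
tool_pos: [0.4544, -0.2635, 0.0593]
eef_rot: [[0.069, 0.998, -0.002], [0.998, -0.069, 0.004], [0.004, -0.002, -1.0]]
wrist_force: [-0.8, 0.4, -0.2]
width: 0.0855
```

```bash
python3 go.py brass .01
```

```text
brass shift [-0.0065 -0.0028  0.0493]
rot [-0.0023 -0.0042  0.008 ] pos [ 0.4544 -0.2635  0.0593] t 27.5 w 0.0855 F [-0.8  0.4 -0.2] j [-38.  -0. 113.   0.  67. -34.]
```

servo_tool([
  {"xyz": [-0.0065,-0.0028,0.005],"rot": [-0.002,-0.004,0.008],"jaw": 1},
  {"xyz": [0,0,0.012],"rot": [0,0,0],"jaw": 1},
  {"xyz": [0,0,0.012],"rot": [0,0,0],"jaw": 1},
  {"xyz": [0,0,0.008],"rot": [0,0,0],"jaw": 1},
  {"xyz": [0,0,0],"rot": [0,0,0],"jaw": 1},
])

```text
clock: 28.0
tool_pos: [0.4525, -0.2706, 0.0204]
eef_rot: [[0.076, 0.997, 0.002], [0.997, -0.076, -0.002], [-0.002, 0.002, -1.0]]
wrist_force: [0.0, -0.2, 0.6]
width: 0.0852
```

```bash
python3 go.py brass .01
```

```text
brass shift [ 0.001  -0.0015  0.0104]
rot [0.0022 0.0018 0.0004] pos [ 0.4525 -0.2706  0.0204] t 28.0 w 0.0852 F [ 0.  -0.2  0.6] j [-39.   3. 114.  -0.  63. -35.]
```

servo_tool([
  {"xyz": [0.001,-0.0015,0.004],"rot": [0.002,0.002,0],"jaw": 1},
  {"xyz": [0,0,0.004],"rot": [0,0,0],"jaw": 1},
  {"xyz": [0,0,0],"rot": [0,0,0],"jaw": 1},
])

```text
clock: 28.3
tool_pos: [0.4512, -0.2697, 0.0122]
eef_rot: [[0.076, 0.997, 0.001], [0.997, -0.076, -0.0], [-0.0, 0.001, -1.0]]
wrist_force: [-0.6, 0.3, -0.3]
width: 0.0857
```

```bash
python3 go.py brass .01; python3 - <<'E'
from h import *
d=optics.snapshot("wrist");cv2.imwrite("pics/w7.png",cv2.resize(d["color"],(420,315)))
print(proj(d,(.4511,-.2695,.045))*.75)
E
```

```text
brass shift [ 0.0002 -0.0002  0.0022]
rot [0.0008 0.0001 0.0003] pos [ 0.4512 -0.2697  0.0122] t 28.3 w 0.0857 F [-0.6  0.3 -0.3] j [-39.   4. 114.   0.  62. -35.]
[208.43239058 237.43808066]
```

View pics/w7.png

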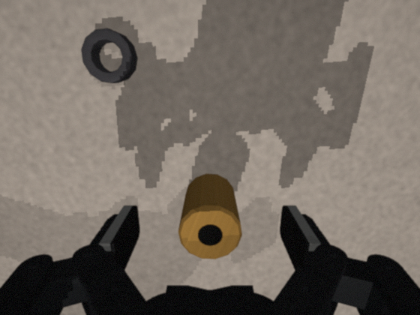

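Brass's bore is at (210,235) and I predicted (208,237), so they agree to about 1 mm. Gripping.

servo_tool([
  {"xyz": [0.0003,0,0.001],"rot": [0.001,0,0],"jaw": 1},
  {"xyz": [0,0,0],"rot": [0,0,0],"jaw": 0.55},
  {"xyz": [0,0,0],"rot": [0,0,0],"jaw": 0.45},
  {"xyz": [0,0,0],"rot": [0,0,0],"jaw": 0.3},
  {"xyz": [0,0,0],"rot": [0,0,0],"jaw": 0.2},
  {"xyz": [0,0,0],"rot": [0,0,0],"jaw": 0.1},
  {"xyz": [0,0,0],"rot": [0,0,0],"jaw": 0.1},
  {"xyz": [0,0,0],"rot": [0,0,0],"jaw": 0.1},
  {"xyz": [0,0,0],"rot": [0,0,0],"jaw": 0.1},
])

```text
clock: 29.25
tool_pos: [0.4524, -0.2702, 0.0127]
eef_rot: [[0.076, 0.997, 0.002], [0.997, -0.076, -0.002], [-0.002, 0.002, -1.0]]
wrist_force: [0.2, 0.0, 0.7]
width: 0.0325
```

```bash
python3 go.py brass .01 n2 .15
```

```text
brass shift [ 0.0006 -0.0013  0.0027]
n2 shift [ 0.2495  0.1651 -0.1373]
rot [0.0023 0.0018 0.0003] pos [ 0.4524 -0.2702  0.0127] t 29.25 w 0.0325 F [0.2 0.  0.7] j [-39.   4. 114.  -0.  62. -35.]
```

servo_tool([
  {"xyz": [0,0,-0.01],"rot": [0.002,0.002,0],"jaw": 0.1},
  {"xyz": [0,0,-0.02],"rot": [0,0,0],"jaw": 0.1},
  {"xyz": [0,0,-0.03],"rot": [0,0,0],"jaw": 0.1},
  {"xyz": [0,0,-0.03],"rot": [0,0,0],"jaw": 0.1},
  {"xyz": [0,0,-0.03],"rot": [0,0,0],"jaw": 0.1},
  {"xyz": [0.01,0.007,-0.015],"rot": [0,0,0],"jaw": 0.1},
  {"xyz": [0.02,0.014,0],"rot": [0,0,0],"jaw": 0.1},
  {"xyz": [0.03,0.02,0],"rot": [0,0,0],"jaw": 0.1},
  {"xyz": [0.03,0.02,0],"rot": [0,0,0],"jaw": 0.1},
  {"xyz": [0.03,0.02,0],"rot": [0,0,0],"jaw": 0.1},
  {"xyz": [0.03,0.02,0],"rot": [0,0,0],"jaw": 0.1},
  {"xyz": [0.03,0.02,0],"rot": [0,0,0],"jaw": 0.1},
  {"xyz": [0.03,0.02,0],"rot": [0,0,0],"jaw": 0.1},
  {"xyz": [0.02,0.014,0],"rot": [0,0,0],"jaw": 0.1},
  {"xyz": [0.01,0.006,0],"rot": [0,0,0],"jaw": 0.1},
  {"xyz": [0,0,0],"rot": [0,0,0],"jaw": 0.1},
])

```text
clock: 30.85
tool_pos: [0.6343, -0.0333, 0.1574]
eef_rot: [[0.079, 0.997, -0.005], [0.997, -0.079, 0.003], [0.003, -0.005, -1.0]]
wrist_force: [0.1, -0.6, -1.3]
width: 0.0333
```

```bash
python3 go.py n2 .031
```

```text
n2 shift [-0.0008  0.0021  0.1264]
rot [-0.0052 -0.0029 -0.0027] pos [ 0.6343 -0.0333  0.1574] t 30.85 w 0.0333 F [ 0.1 -0.6 -1.3] j [-10.   8.  95.   0.  78.  -5.]
```

servo_tool([
  {"xyz": [-0.001,0.002,0.015],"rot": [-0.005,-0.003,-0.0025],"jaw": 0.1},
  {"xyz": [0,0,0.02],"rot": [0,0,0],"jaw": 0.1},
  {"xyz": [0,0,0.02],"rot": [0,0,0],"jaw": 0.1},
  {"xyz": [0,0,0.015],"rot": [0,0,0],"jaw": 0.1},
  {"xyz": [0,0,0.01],"rot": [0,0,0],"jaw": 0.1},
  {"xyz": [0,0,0],"rot": [0,0,0],"jaw": 0.1},
])

```text
clock: 31.45
tool_pos: [0.6319, -0.0404, 0.0707]
eef_rot: [[0.082, 0.997, -0.004], [0.997, -0.082, -0.003], [-0.003, -0.004, -1.0]]
wrist_force: [-0.7, -0.2, -1.7]
width: 0.0328
```

```bash
python3 go.py n2 .031
```

```text
n2 shift [0.007  0.0034 0.0396]
rot [-0.0036  0.0029 -0.0057] pos [ 0.6319 -0.0404  0.0707] t 31.45 w 0.0328 F [-0.7 -0.2 -1.7] j [-10.  13.  98.  -0.  70.  -6.]
```

servo_tool([
  {"xyz": [0.0065,0.0034,0.005],"rot": [-0.004,0.003,-0.0055],"jaw": 0.1},
  {"xyz": [0,0,0.01],"rot": [0,0,0],"jaw": 0.1},
  {"xyz": [0,0,0.008],"rot": [0,0,0],"jaw": 0.1},
  {"xyz": [0,0,0.004],"rot": [0,0,0],"jaw": 0.1},
  {"xyz": [0,0,0],"rot": [0,0,0],"jaw": 0.1},
])

```text
clock: 31.95
tool_pos: [0.6376, -0.0343, 0.0434]
eef_rot: [[0.077, 0.997, 0.004], [0.997, -0.077, -0.0], [0.0, 0.004, -1.0]]
wrist_force: [-0.3, -0.5, -2.0]
width: 0.0327
```

```bash
python3 go.py n2 .031
```

```text
n2 shift [ 0.0004 -0.002   0.0124]
rot [ 0.0044 -0.     -0.    ] pos [ 0.6376 -0.0343  0.0434] t 31.95 w 0.0327 F [-0.3 -0.5 -2. ] j [-10.  15.  98.   0.  67.  -5.]
```

servo_tool([
  {"xyz": [0,-0.002,0.004],"rot": [0.004,0,0],"jaw": 0.1},
  {"xyz": [0,0,0.004],"rot": [0,0,0],"jaw": 0.1},
  {"xyz": [0,0,0.0015],"rot": [0,0,0],"jaw": 0.1},
  {"xyz": [0,0,0],"rot": [0,0,0],"jaw": 0.1},
])

```text
clock: 32.35
tool_pos: [0.6361, -0.0342, 0.034]
eef_rot: [[0.077, 0.997, 0.002], [0.997, -0.077, -0.0], [-0.0, 0.002, -1.0]]
wrist_force: [0.5, -0.4, -1.7]
width: 0.033
```

```bash
python3 go.py n2 .0308
```

```text
n2 shift [ 0.0003 -0.0005  0.0032]
rot [0.0015 0.0002 0.0002] pos [ 0.6361 -0.0342  0.034 ] t 32.35 w 0.033 F [ 0.5 -0.4 -1.7] j [-10.  16.  98.  -0.  66.  -5.]
```

servo_tool([
  {"xyz": [0,-0.0005,0.0015],"rot": [0.0015,0,0],"jaw": 0.1},
  {"xyz": [0,0,0.001],"rot": [0,0,0],"jaw": 0.1},
  {"xyz": [0,0,0],"rot": [0,0,0],"jaw": 0.1},
])

```text
clock: 32.65
tool_pos: [0.6359, -0.0342, 0.0318]
eef_rot: [[0.077, 0.997, 0.001], [0.997, -0.077, -0.0], [-0.0, 0.001, -1.0]]
wrist_force: [0.6, 0.6, -2.1]
width: 0.0326
```

```bash
python3 go.py n2 .0308
```

```text
n2 shift [ 0.0004 -0.0003  0.001 ]
rot [0.0008 0.0003 0.0001] pos [ 0.6359 -0.0342  0.0318] t 32.65 w 0.0326 F [ 0.6  0.6 -2.1] j [-10.  16.  99.  -0.  66.  -5.]
```

servo_tool([
  {"xyz": [0,0,0.001],"rot": [0.001,0,0],"jaw": 0.1},
  {"xyz": [0,0,0],"rot": [0,0,0],"jaw": 0.5},
  {"xyz": [0,0,0],"rot": [0,0,0],"jaw": 0.7},
  {"xyz": [0,0,0],"rot": [0,0,0],"jaw": 1},
  {"xyz": [0,0,0],"rot": [0,0,0],"jaw": 1},
  {"xyz": [0,0,0],"rot": [0,0,0],"jaw": 1},
  {"xyz": [0,0,0],"rot": [0,0,0],"jaw": 1},
  {"xyz": [0,0,0],"rot": [0,0,0],"jaw": 1},
  {"xyz": [0,0,-0.01],"rot": [0,0,0],"jaw": 1},
  {"xyz": [0,0,-0.02],"rot": [0,0,0],"jaw": 1},
  {"xyz": [0,0,-0.03],"rot": [0,0,0],"jaw": 1},
  {"xyz": [0,0,-0.03],"rot": [0,0,0],"jaw": 1},
  {"xyz": [0,0,-0.03],"rot": [0,0,0],"jaw": 1},
  {"xyz": [0,0,-0.03],"rot": [0,0,0],"jaw": 1},
  {"xyz": [0,-0.01,0],"rot": [0,0,0],"jaw": 1},
])

```text
clock: 34.15
tool_pos: [0.6272, -0.0336, 0.1919]
eef_rot: [[0.077, 0.997, 0.004], [0.997, -0.077, -0.001], [-0.001, 0.004, -1.0]]
wrist_force: [0.5, -0.1, 0.3]
width: 0.0856
```

servo_tool([
  {"xyz": [0,-0.03,0],"rot": [0,0,0],"jaw": 1},
  {"xyz": [0,-0.04,0],"rot": [0,0,0],"jaw": 1},
  {"xyz": [0,-0.04,0],"rot": [0,0,0],"jaw": 1},
  {"xyz": [0,-0.04,0],"rot": [0,0,0],"jaw": 1},
  {"xyz": [0,-0.04,0],"rot": [0,0,0],"jaw": 1},
  {"xyz": [0,-0.02,0],"rot": [0,0,0],"jaw": 1},
  {"xyz": [0,0,0],"rot": [0,0,0],"jaw": 1},
])

```text
clock: 34.85
tool_pos: [0.4078, -0.0165, 0.1892]
eef_rot: [[0.076, 0.997, 0.005], [0.997, -0.076, -0.001], [-0.001, 0.005, -1.0]]
wrist_force: [0.8, -0.4, -0.2]
width: 0.0856
```

```bash
python3 go.py n2 .03; python3 - <<'E'
from h import *
o=[]
N=dict(black=(.6308,-.1040),brass=(.6357,-.0338),silver=(.6411,.0362),blue=(.6466,.1058))
for c,(x,y) in (("scene",(170,170)),("top",(170,120))):
    d=optics.snapshot(c); im=cv2.resize(d["color"][y:y+150,x:x+220] if c=="scene" else d["color"][y:y+100,x:x+220],None,fx=3.6,fy=3.6 if c=="top" else 2.4,interpolation=cv2.INTER_CUBIC) if 0 else d["color"][y:y+150,x:x+200]
    o.append(cv2.resize(im,(400,300),interpolation=cv2.INTER_CUBIC)); print(c,{k:(2*(proj(d,(*v,.018+H[k]))-(x,y))).round(0).tolist() for k,v in N.items()})
cv2.imwrite("pics/fin.png",cv2.resize(np.hstack(o),(800,300)))
E
```

```text
n2 shift [0.0003 0.2277 0.1604]
rot [0.0055 0.0011 0.0004] pos [ 0.4078 -0.0165  0.1892] t 34.85 w 0.0856 F [ 0.8 -0.4 -0.2] j [-13. -28. 123.  -0.  85.  -8.]
scene {'black': [90.0, 76.0], 'brass': [131.0, 107.0], 'silver': [175.0, 143.0], 'blue': [224.0, 182.0]}
top {'black': [322.0, 99.0], 'brass': [244.0, 89.0], 'silver': [164.0, 77.0], 'blue': [82.0, 65.0]}
```

View pics/fin.png

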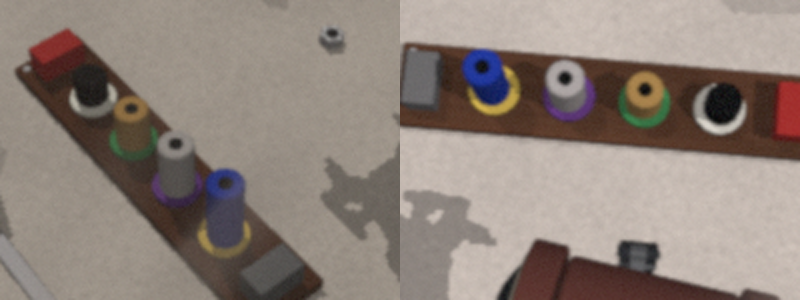

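All four bushes stand upright on their nests in the right order, with bores within about 2 image pixels of the predicted nest centres. Brass in the scene view is the largest difference. The gripper is open and well clear, so I'm handing in.

```bash
python3 -c "
from station import ctrl
print(ctrl.close_job())"
```

```text
the job is handed in; nothing more can be done
None
```

The four bushes are lined up by height from the red block and the job is handed in at about 35 s of the 96 s allowed. The order is black (30 mm) on white, brass (45 mm) on green, silver (60 mm) on violet and blue (75 mm) on yellow. I saw no bush tip, and the wrist force readings stayed under about 3 N.

- **Final check:** the scene and top views show all four upright and let go. The brass, silver and blue bore marks match their nest centres to about 1 px. The one exception is brass in the scene view, about 2 px off, while the top view puts it within 1 px. Black has no clear bore mark, so I judged it from its outline, less finely than the others. The gripper is open, about 0.2 m clear of the row.
- **Disagreements:** the network gave silver's position about 13 mm off along y in the wrist view, so I used my own pixel measurements instead. The camera estimates for black differed by 2–4 mm; I took the middle value and moved 1 mm towards the close-up view before gripping.

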